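Put away the garden clips and face the canisters on the shed shelf

ROBOT

A 7-joint arm with a two-finger parallel gripper is mounted at the origin on the work surface. World frame = base frame: x ahead of the robot, y to its left, z up, the work surface at z = 0. Lengths are in m, angles in rad, forces in N, time in s.
With the tool pointing down it reaches from about 0.4 to 0.85 m from the base axis. Payload 10.4 kg.
Tool frame: the origin (TCP) lies between the finger pads; the fingertips stand 19 mm ahead of it and the grasp point (between the pads) is the TCP; z points along the fingers, x is the direction in which the jaws open and shut, and the axes are right-handed (so a half turn about z gives the same grasp; the last joint's range is limited). The gripper opens to 87 mm and grips with 3 to 60 N. Pads are 19 mm wide; open, the fingers measure 117 mm over their backs; the gripper's body (75 mm by 190 mm) begins 51 mm behind the grasp point.
Start: joints at [1.167, 0.332, -0.065, 1.46, 0.022, 1.35, -0.088], TCP at [0.232, -0.58, 0.242] pointing down, gripper open.
Joint ranges: [-2.6, 2.6], [-0.5, 2.12], [-1.47, 1.34], [0.16, 2.42], [-1.27, 4.41], [0.06, 2.06], [-2.6, 2.6]. Speed limits (rad/s): [2.22, 2.22, 2.79, 2.79, 3.14, 3.14, 3.14].

INTERFACE

Orientations are given as a unit quaternion [x, y, z, w].
In Python, from bench import * gives the robot as it stands.
- The arm moves only by the tool step_arm, never from a script. Its argument "commands" is a list of rows, each a list of 6 numbers: the shift along the tool's x, y, z in m, then the turn, a rotation vector about the tool's x, y, z in rad. In form: [[tx, ty, tz, rx, ry, rz], ...]. A call has 1 to 12 rows; each row shifts and turns the commanded pose from where the row before left it, along the tool's axes as they then stand; what a row does not reach is not made up. A row lasts 1/10 s, in which the tool goes at most 50 mm and 8.59 degrees, less where a joint would pass 70% of its speed; a pose out of reach is approached as far as the arm can. A call with a gripper value outside its range is refused whole. "gripper" is the opening, from 0 (shut) to 1 (fully open), set as the call begins (left out, the last holds). The fingers move at their own pace and stop on an object; "grip_force" is the grip in N (left out, the last holds). Time passes only in rows, so rows that do not move let the fingers close. It gives the time, the measured TCP pose, the force and the opening at its end, in the units of the state.
- read_state(): the state, without advancing time (a new reading comes with each control period).
- camera(name): name is "scene" or "top"; returns the picture (384x512x3 uint8, red, green, blue); there is no depth.
- get_calibration(name): a dict with "fx", "fy", "cx", "cy" (pixels), "R" (3x3) and "t" (3): a world point X has camera coordinates R X + t. Camera axes: x right, y down, z forward; pixel columns grow to the right and rows downward; lengths in m; the calibration is good to about 2 mm. A picture is of the moment at which its call begins. get_calibration takes no time and is no camera call.
- close_job(): hands the job in, once; it reports no verdict.
The state is a dict: "time": time; "joint_positions": joint angles; "joint_vel": joint speeds; "joint_torque": joint torques, N m; "ee_pos": TCP position; "eef_rot": TCP orientation; "ft_force": force on the tool from outside, world axes, zero at the start; "torque": the same for the moment, N m; "width": finger opening in m.
Only numpy, scipy, OpenCV 4.12 (cv2) and the standard library are available. Lean on these libraries where they do the work, as an engineer would, in place of code of your own. Each camera call takes 0.05 s, during which the arm holds its last target. There are 200 camera calls.

TASK

Tidy the shed shelf for the night: open the grey box's sprung lid right back until it stays, put every green garden clip there is (the number varies) into the box, then ease the lid fully shut by its handle so that it never snaps or drops. Also roll both canisters round on their swivel stands by the edge of the lid until the middle of each coloured label faces its stand's white front tab, standing upright in their seats; this may be done at any time. Leave the spanner and the funnel where they are.

Things in the scene. Friction and masses are not known exactly. Their poses are not given: they have to be found in the camera images.
- bin: Grey plastic storage box fixed to the shelf, 150 (its x) by 200 (its y) by 80 mm high, walls and floor 5 mm, open-topped under its sprung lid. Origin: centre of its underside; its -x side is its front (towards the robot). It may be turned a little.
- lid (a joint): Angle of the box's clear sprung lid, 6 mm thick with blue front edge and handle (rad): 0 closed, 2.1 fully back at its stop (30 degrees past upright). Hinged along the box's far (+x) top edge. Spring and weight pull it shut (about 1.5 N at the handle); it stays open by itself only when laid back beyond about 2.0; let go below about 1.8 it snaps shut.
- lid_hinge (a point): Point in the middle of the lid's hinge axis, 84 mm above the shelf, 75 mm behind the box centre. The axis runs along the box's y.
- lid_handle (a point): Middle of the lid's handle bar: a round blue bar 10 mm thick and 100 mm long, parallel to the hinge, in the plane of the lid, 195 mm from the hinge and 45 mm out from the lid's front edge (two thin side struts at the bar's ends). 84 mm above the shelf when closed.
- clip_a: Green plastic garden clip number one with a steel pivot, rigid, 60 g, lies on the shelf; 100 mm long (its x), 24 mm wide (its y), 28 mm high. Origin: centre of its underside. May be absent.
- clip_b: Green plastic garden clip number two with a steel pivot, rigid, 60 g, lies on the shelf; 100 mm long (its x), 24 mm wide (its y), 28 mm high. Origin: centre of its underside. May be absent.
- clip_c: Green plastic garden clip number three with a steel pivot, rigid, 60 g, lies on the shelf; 100 mm long (its x), 24 mm wide (its y), 28 mm high. Origin: centre of its underside. May be absent.
- can_a: Squat aluminium canister, yellow label, about 0.6 kg, standing loosely on swivel stand a; wall diameter 84 mm, 72 mm high. Its top 22 mm is a dark star lid fixed to it: five upright round lobes, 16 mm diameter, centres 42 mm from the axis (100 mm over the lobes), 72 degrees apart, one in the label's direction. Origin: centre of its underside; z up; label faces its -x.
- can_a_label (a point): Point on canister a in the label's direction, 50 mm from its axis, 61 mm above its underside. The label is a yellow panel on the side, with a yellow stripe on the top leading to a yellow lobe.
- stand_a: Swivel stand a, fixed: dark wooden disc 110 mm across, with a black turntable (canister sits 15 mm above the shelf, between six pegs 8 mm high). It turns both ways without end, light friction (0.02 N m), and stops when no longer pushed. Origin: centre of the underside; its -x is its front, marked by a white tab on the disc's edge. It may be turned a little.
- stand_a_front (a point): Point of stand a towards its white tab, 50 mm from its axis, 12 mm above the shelf.
- can_b: Squat aluminium canister, red label, about 0.6 kg, standing loosely on swivel stand b; wall diameter 84 mm, 72 mm high. Its top 22 mm is a dark star lid fixed to it: five upright round lobes, 16 mm diameter, centres 42 mm from the axis (100 mm over the lobes), 72 degrees apart, one in the label's direction. Origin: centre of its underside; z up; label faces its -x.
- can_b_label (a point): Point on canister b in the label's direction, 50 mm from its axis, 61 mm above its underside. The label is a red panel on the side, with a red stripe on the top leading to a red lobe.
- stand_b: Swivel stand b, fixed: dark wooden disc 110 mm across, with a black turntable (canister sits 15 mm above the shelf, between six pegs 8 mm high). It turns both ways without end, light friction (0.02 N m), and stops when no longer pushed. Origin: centre of the underside; its -x is its front, marked by a white tab on the disc's edge. It may be turned a little.
- stand_b_front (a point): Point of stand b towards its white tab, 50 mm from its axis, 12 mm above the shelf.
- spanner: Steel spanner 200 mm long lying on the shelf; leave alone. Origin near its middle.
- funnel: Orange plastic funnel standing mouth down, 110 mm diameter and high; leave alone. Origin: centre of its underside.
There are look-alikes about, which are no part of the job. Leave any blue, pink or purple look-alike of the can_b alone.

How it is judged:
On the way, in this order (a step that is already met when the one before it is completed fails the run):
1. the lid is laid back so that it stays open (value of joint lid above 1.9 rad), for 0.3 s.
2. every clip lies in the box while the lid is open (value of joint lid above 1.6 rad and x of clip_a in the frame of bin between -0.07 and 0.07 m and y of clip_a in the frame of bin between -0.095 and 0.095 m and z of clip_a in the frame of bin between -0.01 and 0.055 m and x of clip_b in the frame of bin between -0.07 and 0.07 m and y of clip_b in the frame of bin between -0.095 and 0.095 m and z of clip_b in the frame of bin between -0.01 and 0.055 m and x of clip_c in the frame of bin between -0.07 and 0.07 m and y of clip_c in the frame of bin between -0.095 and 0.095 m and z of clip_c in the frame of bin between -0.01 and 0.055 m and linear speed of each of clip_a, clip_b, clip_c below 0.05 m/s), for 0.2 s.
3. the lid is fully shut (value of joint lid below 0.04 rad), for 0.3 s.
At the end, for the whole second after the job is handed in: The lid is shut (within 0.04 rad), every clip present lies inside the box, and each canister stands upright (within 0.1 rad) and at rest in its seat (within 8 mm of the stand's axis) with its label's middle within 13 mm (about 15 degrees) of the stand's front mark (value of joint lid below 0.04 rad and x of clip_a in the frame of bin between -0.07 and 0.07 m and y of clip_a in the frame of bin between -0.095 and 0.095 m and z of clip_a in the frame of bin between -0.01 and 0.055 m and x of clip_b in the frame of bin between -0.07 and 0.07 m and y of clip_b in the frame of bin between -0.095 and 0.095 m and z of clip_b in the frame of bin between -0.01 and 0.055 m and x of clip_c in the frame of bin between -0.07 and 0.07 m and y of clip_c in the frame of bin between -0.095 and 0.095 m and z of clip_c in the frame of bin between -0.01 and 0.055 m and horizontal distance between can_a_label and stand_a_front below 0.013 m and horizontal distance between can_a and stand_a below 0.008 m and angle between each of can_a, can_b's own z axis and vertical below 0.1 rad and angular speed of each of can_a, can_b below 0.1 rad/s and horizontal distance between can_b_label and stand_b_front below 0.013 m and horizontal distance between can_b and stand_b below 0.008 m); the robot touches nothing.
It fails at once if the lid snaps or drops shut (closing faster than 3 rad/s) (velocity of joint lid below -3 rad/s).
It fails at once if a canister is tipped over or lifted out of its seat (angle between any of can_a, can_b's own z axis and vertical above 0.35 rad or z of can_a in the frame of stand_a above 0.04 m or z of can_b in the frame of stand_b above 0.04 m).
It fails at once if the spanner or the funnel is disturbed (moved more than 3 cm) (distance of any of spanner, funnel from where it was at the start of the episode above 0.03 m).
Of clip_a, clip_b, clip_c only 2 to 3 are there at a start; the rules pass over those that are not, and their reading is None.
At some moment in a run one of clip_a, clip_b, clip_c may be knocked a few centimetres aside while the robot is not near it.
It also fails if it takes over 210 s, if anything falls off the work surface, if the arm or the gripper's body presses on something with over 40 N, if the wrist force passes 120 N, or if a joint passes its speed limit or range.

## Working session

There is one attempt and no reset: what is moved stays moved. The work goes in short steps, Python scripts to look and compute and a tool call to move; the robot and the scene stay as the last step left them, time stands still between calls to the robot, and variables do not carry over. Pictures are saved under pics/ and viewed, on a budget of 14 in all, crops included, one or two more only if the job needs it, and the job is handed in when it is done.

Besides the shell and the picture viewer there is one more tool, called after ">>>" by a JSON object that holds its "name" and its "arguments". step_arm: Moves the arm, as the interface text tells. Its arguments: {"type":"object","properties":{"commands":{"type":"array","items":{"type":"array","items":{"type":"number"}}},"gripper":{"type":"number"},"grip_force":{"type":"number"}},"required":["commands"]}

```bash
ls; mkdir -p pics; python3 - <<'E'
from bench import *
import cv2,numpy as np
for n in("scene","top"):
    im=camera(n); cv2.imwrite(f"pics/{n}0.png",im[:,:,::-1])
    c=get_calibration(n); print(n,{k:np.round(v,4).tolist() for k,v in c.items()})
s=read_state(); print(s)
E
```

```text
pics
scene {'fx': 482.5098, 'fy': 482.5098, 'cx': 263.3214, 'cy': 190.5444, 'R': [[-0.6756, 0.7372, -0.0089], [0.6408, 0.5812, -0.5016], [-0.3646, -0.3446, -0.8651]], 't': [0.399, -0.2471, 1.9212]}
top {'fx': 467.2024, 'fy': 467.2024, 'cx': 262.0612, 'cy': 188.4472, 'R': [[-0.0112, -0.9999, 0.0095], [-0.9933, 0.01, -0.1153], [0.1151, -0.0107, -0.9933]], 't': [-0.0778, 0.5102, 1.3625]}
{'time': 0.1, 'joint_positions': array([ 1.1674051 ,  0.3328148 , -0.06468933,  1.46087573,  0.02160486,
        1.3498937 , -0.08847501]), 'joint_vel': array([-9.06818988e-04, -2.19193092e-03,  8.60386132e-05, -1.81256862e-03,
       -2.27860368e-04,  1.80030542e-03,  5.91006810e-04]), 'joint_torque': array([ 2.38206878e-03, -6.24546075e+01,  2.53045763e-02, -3.90722001e+01,
       -6.13576197e-02,  3.66049481e-02,  1.74886077e-05]), 'ee_pos': array([ 0.23215215, -0.57993026,  0.24082085]), 'eef_rot': array([ 8.28156868e-01, -5.60496014e-01, -5.54758672e-04, -3.34936620e-04]), 'ft_force': array([-0.17231163, -0.04551645,  0.31061247]), 'torque': array([ 0.01814616,  0.01067189, -0.01542026]), 'width': 0.08693774881527087}
```

View pics/scene0.png

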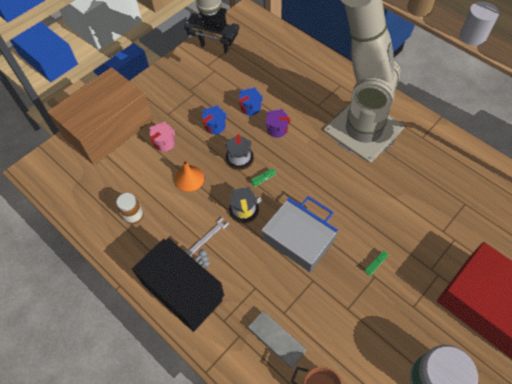

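View pics/top0.png

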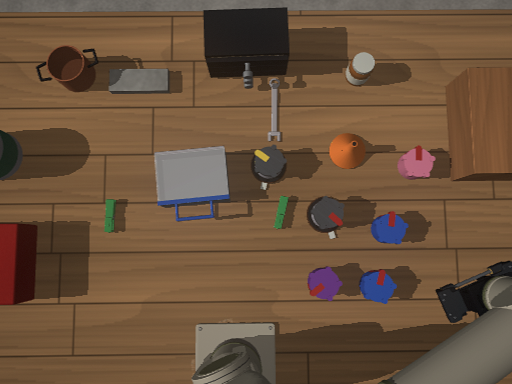

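The scene shows a grey box with its blue handle nearest the robot (top 195,210) and two green clips (top 110,216 and 282,212). The yellow can a is at top (269,163), tab (265,186). The red-labelled grey can b is at top (326,213), tab (333,235). Look-alikes: pink (416,163), blue (390,229) and (378,287), purple (324,284). These are not to be touched.

```bash
cat > h.py <<'E'
from bench import *
import cv2,numpy as np
from scipy.spatial.transform import Rotation as Ro
def K(n): 
    c=get_calibration(n); return c,np.array(c["R"]),np.array(c["t"])
def ray(n,uv,z):
    c,R,t=K(n); d=R.T@np.array([(uv[0]-c["cx"])/c["fx"],(uv[1]-c["cy"])/c["fy"],1]); o=-R.T@t
    return o+d*(z-o[2])/d[2]
def tri(a,b):
    A=[];B=[]
    for n,uv in(("top",a),("scene",b)):
        c,R,t=K(n); d=R.T@np.array([(uv[0]-c["cx"])/c["fx"],(uv[1]-c["cy"])/c["fy"],1]); d/=np.linalg.norm(d)
        P=np.eye(3)-np.outer(d,d); A.append(P); B.append(P@(-R.T@t))
    return np.linalg.solve(sum(A),sum(B))
def proj(n,X):
    c,R,t=K(n); p=R@np.array(X)+t; return np.array([c["fx"]*p[0]/p[2]+c["cx"],c["fy"]*p[1]/p[2]+c["cy"]])
def crop(im,x0,y0,x1,y1,k,f):
    cv2.imwrite(f,cv2.resize(im[y0:y1,x0:x1,::-1],None,fx=k,fy=k,interpolation=cv2.INTER_CUBIC))
def green(n,im):
    h=cv2.cvtColor(im,cv2.COLOR_RGB2HSV); m=cv2.inRange(h,(50,100,40),(75,255,255))
    k,l,s,c=cv2.connectedComponentsWithStats(m); out=[]
    for i in range(1,k):
        if s[i,4]>8:
            r=cv2.minAreaRect(np.argwhere(l==i)[:,::-1].astype(np.float32)); out.append((s[i,4],np.round(c[i],1),r))
    return out
E
python3 - <<'E'
from h import *
t=cv2.imread("pics/top0.png")[:,:,::-1]; s=cv2.imread("pics/scene0.png")[:,:,::-1]
for n,i in(("top",t),("scene",s)): print(n,*green(n,i),sep="\n")
crop(t,145,130,365,255,3.6,"pics/tc.png"); crop(s,190,120,350,280,3.7,"pics/sc.png")
E
```

```text
top
(np.int32(238), array([280.8, 211.6]), ((280.5294189453125, 212.1176300048828), (7.809497356414795, 32.539573669433594), 12.528807640075684))
(np.int32(279), array([109.4, 214.9]), ((109.73342895507812, 215.06491088867188), (9.040119171142578, 32.32368087768555), 3.012787342071533))
scene
(np.int32(183), array([262.7, 176.9]), ((263.0440979003906, 176.57351684570312), (7.888935089111328, 25.55328941345215), 59.03623962402344))
(np.int32(205), array([375.8, 262.9]), ((376.2328186035156, 262.7182922363281), (7.796928405761719, 27.722412109375), 43.15238952636719))
```

View pics/tc.png

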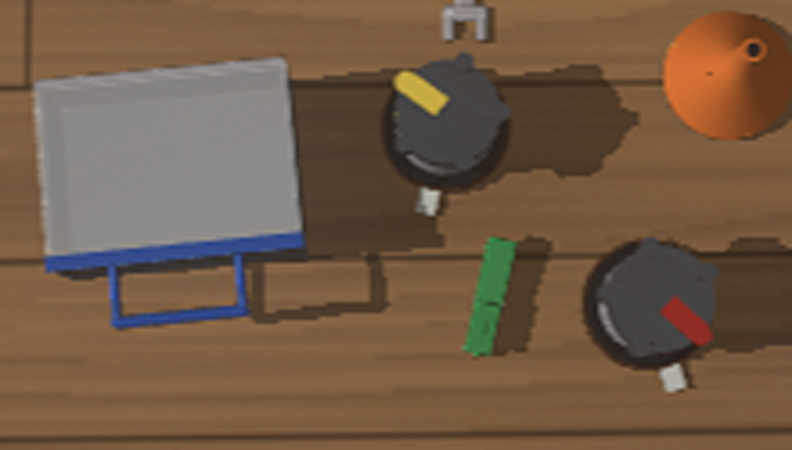

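View pics/sc.png

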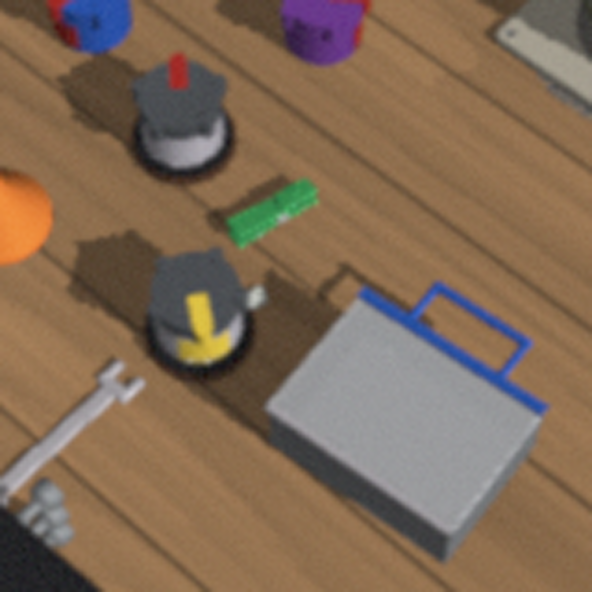

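```bash
python3 - <<'E'
from h import *
np.set_printoptions(precision=4,suppress=True)
T=lambda x,y:(145+x/3.6,130+y/3.6); S=lambda x,y:(190+x/3.7,120+y/3.7)
pts=dict(hL=((115,323),(528,343)),hR=((245,313),(437,287)),eL=((47,263),(546,408)),eR=((302,240),(362,292)),
 tabA=((428,201),(257,297)),tipA=((400,76),(204,360)),inA=((443,108),(199,297)),tipB=((706,341),(178,58)),inB=((667,304),(178,86)),
 backR=((284,59),(270,408)),backL=((35,82),(447,528)))
for k,(a,b) in pts.items(): print(k,tri(T(*a),S(*b)), "top@.087",ray("top",T(*a),.087))
cA=ray("top",T(446,127),.01);cB=ray("top",T(649,304),.01)
print("cA",cA,"cB",cB)
tA=ray("top",T(428,201),.012);tB=ray("top",T(674,377),.012)
tipA=ray("top",T(400,76),.087);tipB=ray("top",T(706,341),.087); inA=ray("top",T(443,108),.087);inB=ray("top",T(667,304),.087)
for n,c,t,p,i in(("A",cA,tA,tipA,inA),("B",cB,tB,tipB,inB)):
    an=lambda v:np.degrees(np.arctan2(v[1],v[0]))
    print(n,"tab r",np.linalg.norm((t-c)[:2]),an(t-c),"label r",np.linalg.norm((p-c)[:2]),an(p-c),"stripe",an(p-i))
for a,b in(((280.8,211.6),(262.7,176.9)),((109.4,214.9),(375.8,262.9))): print("clip",tri(a,b),ray("top",a,.028))
def dirn(c,a): 
    v=np.array([np.sin(np.radians(-a)),np.cos(np.radians(-a))]);p=ray("top",c+15*v,.028)-ray("top",c-15*v,.028);return np.degrees(np.arctan2(p[1],p[0]))
print(dirn(np.array([280.8,211.6]),12.5),dirn(np.array([109.4,214.9]),3))
print(Ro.from_quat(read_state()["eef_rot"]).as_matrix())
E
```

```text
hL [0.4162 0.1617 0.0757] top@.087 [0.4161 0.1593 0.087 ]
hR [0.4235 0.0594 0.0684] top@.087 [0.4228 0.0572 0.087 ]
eL [0.4627 0.2156 0.0851] top@.087 [0.4639 0.2133 0.087 ]
eR [0.4802 0.0136 0.079 ] top@.087 [0.4801 0.0121 0.087 ]
tabA [ 0.5194 -0.0874 -0.0004] top@.087 [ 0.5102 -0.0879  0.087 ]
tipA [ 0.6189 -0.064   0.0388] top@.087 [ 0.6113 -0.0667  0.087 ]
inA [ 0.5857 -0.0991  0.0743] top@.087 [ 0.585  -0.1008  0.087 ]
tipB [ 0.3968 -0.3074  0.0713] top@.087 [ 0.3969 -0.3057  0.087 ]
inB [ 0.4266 -0.2764  0.0821] top@.087 [ 0.4264 -0.2757  0.087 ]
backR [0.6266 0.0289 0.0768] top@.087 [0.626  0.0261 0.087 ]
backL [0.6095 0.2251 0.0856] top@.087 [0.6091 0.2249 0.087 ]
cA [ 0.5824 -0.105   0.01  ] cB [ 0.431  -0.2727  0.01  ]
A tab r 0.06504402682320594 165.78888674893582 label r 0.04800511558135328 52.97881910355498 stripe 52.35886453869635
B tab r 0.06379383278778623 -162.80058818515727 label r 0.04744854691066083 -135.99380494804643 stripe -134.5443953152075
clip [ 0.4412 -0.1393  0.011 ] [ 0.4398 -0.1381  0.028 ]
clip [0.4367 0.3731 0.0127] [0.4354 0.3688 0.028 ]
166.61415325890462 178.51653281560326
[[ 0.3717 -0.9284 -0.0005]
 [-0.9284 -0.3717  0.0012]
 [-0.0013  0.0001 -1.    ]]
```

```bash
cat >> h.py <<'E'
np.set_printoptions(precision=4,suppress=True)
def down(jaw,tilt=0,axis=(1,0,0)):
    "tool down, x along jaw angle (deg); then tilt (deg) about a world axis"
    a=np.radians(jaw); x=[np.cos(a),np.sin(a),0]; z=[0,0,-1]
    M=Ro.from_matrix(np.column_stack([x,np.cross(z,x),z]))
    return Ro.from_rotvec(np.radians(tilt)*np.array(axis)/np.linalg.norm(axis))*M
def plan(p0,R0,p,R):
    rv=(R0.inv()*R).as_rotvec(); d=R.inv().apply(np.array(p)-p0)
    print("turn",rv,"deg",np.degrees(np.linalg.norm(rv)).round(1),"then shift",d,"len",np.linalg.norm(d).round(3)); return p,R
def now(): s=read_state(); return s["ee_pos"],Ro.from_quat(s["eef_rot"])
E
python3 - <<'E'
from h import *
p,R=now()
p,R=plan(p,R,[.394,-.309,.20],down(-45.5))
E
```

```text
turn [-0.0002  0.0013 -0.3958] deg 22.7 then shift [-0.0798 -0.3053  0.0408] len 0.318
```

>>> {"name": "step_arm", "arguments": {"commands": [[0,0,0,0,0,-0.099],[0,0,0,0,0,-0.099],[0,0,0,0,0,-0.099],[0,0,0,0,0,-0.099],[-0.01,-0.038,0.005,0,0,0],[-0.01,-0.038,0.005,0,0,0],[-0.01,-0.038,0.005,0,0,0],[-0.01,-0.038,0.005,0,0,0],[-0.01,-0.038,0.005,0,0,0],[-0.01,-0.038,0.005,0,0,0],[-0.01,-0.038,0.005,0,0,0],[-0.01,-0.038,0.005,0,0,0]], "gripper": 0.5}}

```text
time: 1.3
ee_pos: [0.3934, -0.3085, 0.2012]
eef_rot: [0.922, -0.387, -0.0, 0.0]
ft_force: [0.6, 0.1, -0.7]
width: 0.0437
```

```bash
python3 - <<'E'
from h import *
t=camera("top");s=camera("scene")
p,R=now();print(p,proj("top",p),proj("scene",p))
a=cv2.resize(t[150:270,255:385,::-1],None,fx=4,fy=4,interpolation=2);b=cv2.resize(s[75:195,190:290,::-1],None,fx=4,fy=4,interpolation=2)
cv2.imwrite("pics/b1.png",np.hstack([a,b])[:, :920]); print(a.shape,b.shape)
plan(p,R,[.394,-.309,.089],down(-45.5))
E
```

```text
[ 0.3957 -0.3048  0.2009] [348.6001 223.5112] [236.5257 113.8669]
(480, 520, 3) (480, 400, 3)
turn [-0.0015  0.0013  0.0079] deg 0.5 then shift [0.0018 0.0041 0.1119] len 0.112
```

View pics/b1.png

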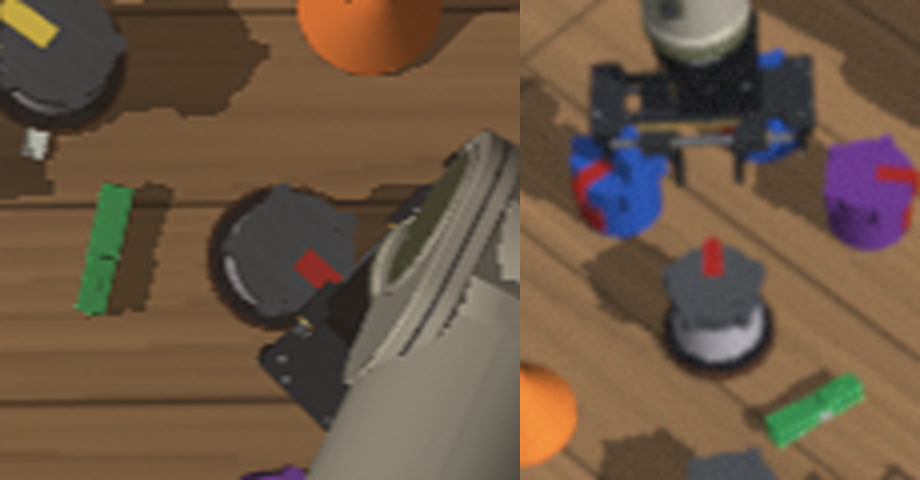

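Picture: the open fingers (scene crop 710,175) sit radially outside can b's red lobe, top crop (325,272). The gripper's long side lies along the jaws. I descend next.

>>> {"name": "step_arm", "arguments": {"commands": [[0.002,0.004,0.02,0,0,0.008],[0,0,0.02,0,0,0],[0,0,0.02,0,0,0],[0,0,0.02,0,0,0],[0,0,0.016,0,0,0],[0,0,0.016,0,0,0],[0,0,0,0,0,0],[0,0,0,0,0,0]]}}

```text
time: 2.2
ee_pos: [0.3914, -0.3146, 0.0897]
eef_rot: [0.921, -0.391, -0.0, -0.0]
ft_force: [-0.5, 0.4, -0.2]
width: 0.0435
```

>>> {"name": "step_arm", "arguments": {"commands": [[0,0,0,0,0,0],[0,0,0,0,0,0],[0,0,0,0,0,0],[0,0,0,0,0,0],[0,0,0,0,0,0]], "gripper": 0.0, "grip_force": 5}}

```text
time: 2.7
ee_pos: [0.3917, -0.3144, 0.0898]
eef_rot: [0.921, -0.39, 0.0, 0.0]
ft_force: [-0.2, -0.9, -0.5]
width: 0.0115
```

>>> {"name": "step_arm", "arguments": {"commands": [[0,0,0,0,0,0],[0,0,0,0,0,0],[0,-0.0025,0,0,0,0],[0,-0.0025,0,0,0,0],[0,0,0,0,0,0],[0,0,0,0,0,0]], "gripper": 0.4}}

```text
time: 3.3
ee_pos: [0.3953, -0.3107, 0.0895]
eef_rot: [0.921, -0.39, -0.0, -0.0]
ft_force: [0.1, 0.3, 0.0]
width: 0.0344
```

>>> {"name": "step_arm", "arguments": {"commands": [[0,0,0,0,0,0],[0,0,0,0,0,0],[0,0,0,0,0,0],[0,0,0,0,0,0],[0,0,0,0,0,0]], "gripper": 0.0, "grip_force": 5}}

```text
time: 3.8
ee_pos: [0.3951, -0.3108, 0.0895]
eef_rot: [0.921, -0.39, -0.0, 0.0]
ft_force: [0.3, 0.7, -0.7]
width: 0.0145
```

```bash
python3 - <<'E'
from h import *
for i in range(3):
  s=read_state();print(s["ee_pos"],s["width"],s["ft_force"],s["joint_positions"]); camera("top")
E
```

```text
[ 0.3951 -0.3108  0.0895] 0.014486248215394286 [ 0.2973  0.7039 -0.6988] [ 0.8787  0.2335 -0.3343  1.9363  0.0912  0.9862 -0.2997]
[ 0.3951 -0.3109  0.0895] 0.014450127778945356 [-0.3364  0.2367 -0.8576] [ 0.8787  0.2335 -0.3343  1.9363  0.0913  0.9862 -0.2997]
[ 0.3951 -0.3108  0.0896] 0.014651863871342584 [-0.1933 -0.0502  0.2713] [ 0.8786  0.2335 -0.3343  1.9363  0.0912  0.9862 -0.2997]
```

>>> {"name": "step_arm", "arguments": {"commands": [[-0.0034,-0.0001,0,0,0,0.063],[-0.0034,-0.0001,0,0,0,0.063],[-0.0034,-0.0001,0,0,0,0.063],[-0.0034,-0.0001,0,0,0,0.063],[-0.0034,-0.0001,0,0,0,0.063],[-0.0034,-0.0001,0,0,0,0.063],[-0.0034,-0.0001,0,0,0,0.063],[-0.0034,-0.0001,0,0,0,0.063],[0,0,0,0,0,0],[0,0,0,0,0,0]]}}

```text
time: 4.95
ee_pos: [0.3814, -0.2877, 0.0895]
eef_rot: [0.795, -0.607, -0.0, 0.0]
ft_force: [-3.8, -1.4, 0.6]
width: 0.0144
```

>>> {"name": "step_arm", "arguments": {"commands": [[0,0,0,0,0,0],[0,0,0,0,0,0],[0,0,0,0,0,0],[0,0.005,0,0,0,0],[0,0.01,0,0,0,0],[0,0,-0.02,0,0,0],[0,0,-0.04,0,0,0],[0,0,-0.04,0,0,0],[0,0,0,0,0,0],[0,0,0,0,0,0]], "gripper": 0.4}}

```text
time: 5.95
ee_pos: [0.367, -0.2919, 0.1901]
eef_rot: [0.794, -0.608, 0.001, 0.0]
ft_force: [0.0, 1.5, -0.1]
width: 0.035
```

```bash
python3 - <<'E'
from h import *
p,R=now()
c=np.array([.5835,-.1035]);a=np.radians(53)
plan(p,R,[c[0]+.055*np.cos(a),c[1]+.055*np.sin(a),.19],down(-37))
E
```

```text
turn [-0.0003 -0.0019 -0.6608] deg 37.9 then shift [ 0.0595 -0.3357  0.0001] len 0.341
```

>>> {"name": "step_arm", "arguments": {"commands": [[0,0,0,0,0,-0.132],[0,0,0,0,0,-0.132],[0,0,0,0,0,-0.132],[0,0,0,0,0,-0.132],[0,0,0,0,0,-0.132],[0.0066,-0.0373,0,0,0,0],[0.0066,-0.0373,0,0,0,0],[0.0066,-0.0373,0,0,0,0],[0.0066,-0.0373,0,0,0,0],[0.0066,-0.0373,0,0,0,0]]}}

```text
time: 6.95
ee_pos: [0.5058, -0.1613, 0.1879]
eef_rot: [0.948, -0.318, -0.001, -0.0]
ft_force: [1.1, -1.2, 0.0]
width: 0.0346
```

>>> {"name": "step_arm", "arguments": {"commands": [[0.0066,-0.0373,0,0,0,0],[0.0066,-0.0373,0,0,0,0],[0.0066,-0.0373,0,0,0,0],[0.0066,-0.0373,0,0,0,0],[0,0,0,0,0,0],[0,0,0,0,0,0],[0,0,0,0,0,0]]}}

```text
time: 7.65
ee_pos: [0.6159, -0.0603, 0.1883]
eef_rot: [0.948, -0.318, -0.001, 0.001]
ft_force: [0.1, -0.8, -0.5]
width: 0.0347
```

```bash
python3 - <<'E'
from h import *
p,R=now(); print(p)
c=np.array([.5835,-.1035]);a=np.radians(53)
plan(p,R,[c[0]+.055*np.cos(a),c[1]+.055*np.sin(a),.09],down(-37)); print(read_state()["joint_positions"])
s=camera("scene"); crop(s,190,120,350,280,3.7,"pics/sa.png")
E
```

```text
[ 0.6159 -0.0603  0.1883]
turn [ 0.0017  0.0013 -0.0013] deg 0.1 then shift [ 0.0001 -0.001   0.0983] len 0.098
[ 0.414   0.3984 -0.5023  1.5257  0.1972  1.2702 -0.7612]
```

View pics/sa.png

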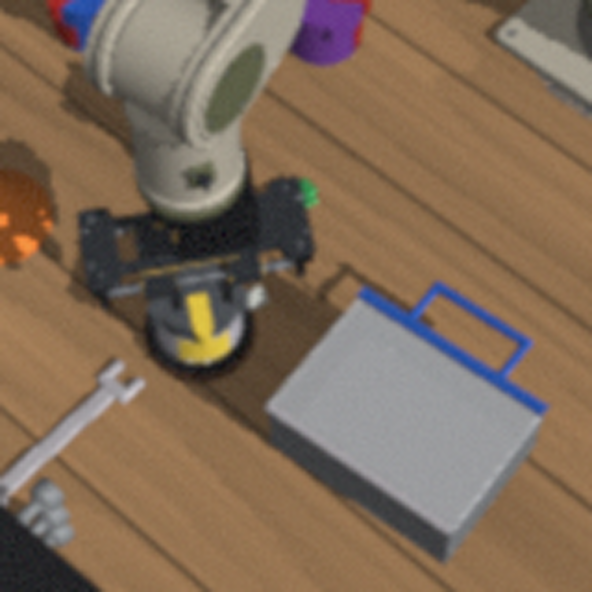

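Picture: the gripper is above can a, whose yellow stripe at crop (203,325) faces the camera between the fingers. The open jaws straddle its line.

>>> {"name": "step_arm", "arguments": {"commands": [[0,-0.001,0.02,0,0,0],[0,0,0.02,0,0,0],[0,0,0.02,0,0,0],[0,0,0.02,0,0,0],[0,0,0.018,0,0,0],[0,0,0,0,0,0],[0,0,0,0,0,0]]}}

```text
time: 8.4
ee_pos: [0.6172, -0.0591, 0.092]
eef_rot: [0.948, -0.318, -0.0, 0.0]
ft_force: [0.1, 0.2, 1.1]
width: 0.0348
```

>>> {"name": "step_arm", "arguments": {"commands": [[0,0,0,0,0,0],[0,0,0,0,0,0],[0,0,0,0,0,0],[0,0,0,0,0,0],[0,0,0,0,0,0]], "gripper": 0.0, "grip_force": 5}}

```text
time: 8.9
ee_pos: [0.618, -0.0576, 0.092]
eef_rot: [0.948, -0.317, 0.001, -0.001]
ft_force: [2.5, 3.7, 0.6]
width: 0.0062
```

>>> {"name": "step_arm", "arguments": {"commands": [[0,0,0,0,0,0],[0,0,0,0,0,0],[0,0,0,0,0,0],[0,0.003,0,0,0,0],[0,0.003,0,0,0,0],[0,0,0,0,0,0],[0,0,0,0,0,0]], "gripper": 0.4}}

```text
time: 9.6
ee_pos: [0.6138, -0.0633, 0.0916]
eef_rot: [0.948, -0.318, 0.0, 0.0]
ft_force: [-0.0, 0.2, 0.1]
width: 0.0348
```

>>> {"name": "step_arm", "arguments": {"commands": [[0,0,0,0,0,0],[0,0,0,0,0,0],[0,0,0,0,0,0],[0,0,0,0,0,0],[0,0,0,0,0,0]], "gripper": 0.0, "grip_force": 5}}

```text
time: 10.1
ee_pos: [0.6139, -0.063, 0.0916]
eef_rot: [0.948, -0.317, 0.0, -0.0]
ft_force: [-0.4, 0.4, -0.3]
width: 0.0155
```

>>> {"name": "step_arm", "arguments": {"commands": [[-0.0052,0.00025,0,0,0,-0.0977],[-0.0052,0.00025,0,0,0,-0.0977],[-0.0052,0.00025,0,0,0,-0.0977],[-0.0052,0.00025,0,0,0,-0.0977],[-0.0052,0.00025,0,0,0,-0.0977],[-0.0052,0.00025,0,0,0,-0.0977],[-0.0052,0.00025,0,0,0,-0.0977],[-0.0052,0.00025,0,0,0,-0.0977],[-0.0052,0.00025,0,0,0,-0.0977],[-0.0052,0.00025,0,0,0,-0.0977],[0,0,0,0,0,0],[0,0,0,0,0,0]]}}

```text
time: 11.3
ee_pos: [0.5646, -0.0555, 0.0916]
eef_rot: [0.987, 0.163, 0.0, 0.0]
ft_force: [0.3, -1.1, -0.8]
width: 0.0153
```

```bash
python3 - <<'E'
from h import *
p,R=now(); print(p,R.as_matrix()[:,:2]); c=np.array([.5818,-.1054]);d=p[:2]-c; print(np.hypot(*d),np.degrees(np.arctan2(d[1],d[0])),read_state()["joint_positions"],read_state()["width"],read_state()["ft_force"])
E
```

```text
[ 0.5646 -0.0555  0.0916] [[ 0.9468  0.3219]
 [ 0.3219 -0.9468]
 [ 0.0001  0.0003]]
0.05280398093081869 109.05044228624313 [ 0.5821  0.426  -0.6839  1.7553  0.3029  1.0679  0.1219] 0.015266273188777423 [ 0.2556 -1.1379 -0.7826]
```

Following well; second half, then release outward and up.

>>> {"name": "step_arm", "arguments": {"commands": [[-0.0052,0.00025,0,0,0,-0.0977],[-0.0052,0.00025,0,0,0,-0.0977],[-0.0052,0.00025,0,0,0,-0.0977],[-0.0052,0.00025,0,0,0,-0.0977],[-0.0052,0.00025,0,0,0,-0.0977],[-0.0052,0.00025,0,0,0,-0.0977],[-0.0052,0.00025,0,0,0,-0.0977],[-0.0052,0.00025,0,0,0,-0.0977],[-0.0052,0.00025,0,0,0,-0.0977],[-0.0052,0.00025,0,0,0,-0.0977],[0,0,0,0,0,0],[0,0,0,0,0,0]]}}

```text
time: 12.5
ee_pos: [0.5307, -0.0916, 0.0916]
eef_rot: [0.795, 0.607, 0.0, 0.0]
ft_force: [3.7, -0.7, -3.2]
width: 0.0156
```

>>> {"name": "step_arm", "arguments": {"commands": [[0,0,0,0,0,0],[0,0,0,0,0,0],[0,0,0,0,0,0],[0,-0.005,0,0,0,0],[0,-0.01,0,0,0,0],[0,0,-0.02,0,0,0],[0,0,-0.04,0,0,0],[0,0,-0.04,0,0,0],[0,0,-0.04,0,0,0],[0,0,0,0,0,0]], "gripper": 0.4}}

```text
time: 13.5
ee_pos: [0.5174, -0.0873, 0.2364]
eef_rot: [0.794, 0.608, 0.002, 0.003]
ft_force: [0.6, 0.6, -1.2]
width: 0.0348
```

```bash
python3 - <<'E'
from h import *
p,R=now(); print(p,R.as_matrix()[:,:2],read_state()["joint_positions"])
plan(p,R,[.40,.06,.25],down(5)); plan(p,R,[.40,.06,.25],down(-85)); plan(p,R,[.40,.06,.25],down(95))
E
```

```text
[ 0.5174 -0.0873  0.2364] [[ 0.2597  0.9657]
 [ 0.9657 -0.2597]
 [-0.0009  0.0073]] [ 0.9262  0.2194 -0.9506  1.699   0.1872  1.3113  1.2479]
turn [ 0.0069 -0.0037  1.2208] deg 69.9 then shift [-0.1041 -0.157  -0.0136] len 0.189
turn [ 0.003  -0.0099  2.7916] deg 159.9 then shift [-0.157   0.1041 -0.0136] len 0.189
turn [ 0.007   0.0021 -0.35  ] deg 20.1 then shift [ 0.157  -0.1041 -0.0136] len 0.189
```

>>> {"name": "step_arm", "arguments": {"commands": [[0,0,0,0,0,0.1357],[0,0,0,0,0,0.1357],[0,0,0,0,0,0.1357],[0,0,0,0,0,0.1357],[0,0,0,0,0,0.1357],[0,0,0,0,0,0.1357],[0,0,0,0,0,0.1357],[0,0,0,0,0,0.1357],[0,0,0,0,0,0.1357],[0,0,0,0,0,0],[0,0,0,0,0,0]], "gripper": 0.35}}

```text
time: 14.6
ee_pos: [0.5153, -0.0877, 0.2311]
eef_rot: [0.999, 0.045, -0.0, 0.0]
ft_force: [0.2, 0.6, 0.0]
width: 0.0303
```

```bash
python3 - <<'E'
from h import *
p,R=now(); plan(p,R,[.4225,.1105,.20],down(5))
E
```

```text
turn [0.0002 0.0006 0.0035] deg 0.2 then shift [-0.0752 -0.2055  0.0311] len 0.221
```

>>> {"name": "step_arm", "arguments": {"commands": [[-0.0107,-0.0294,0.004,0,0,0],[-0.0107,-0.0294,0.004,0,0,0],[-0.0107,-0.0294,0.004,0,0,0],[-0.0107,-0.0294,0.004,0,0,0],[-0.0107,-0.0294,0.004,0,0,0],[-0.0107,-0.0294,0.004,0,0,0],[-0.0107,-0.0294,0.004,0,0,0],[0,0,0,0,0,0],[0,0,0,0,0,0],[0,0,0,0,0,0]]}}

```text
time: 15.6
ee_pos: [0.4236, 0.1098, 0.2035]
eef_rot: [0.999, 0.043, 0.0, 0.0]
ft_force: [0.1, -0.5, -0.5]
width: 0.0305
```

```bash
python3 - <<'E'
from h import *
p,R=now(); print(p); plan(p,R,[.4225,.1105,.084],down(5))
t=camera("top"); s=camera("scene")
a=cv2.resize(t[135:260,165:365,::-1],None,fx=4,fy=4,interpolation=2);cv2.imwrite("pics/t2.png",a)
crop(s,200,110,350,260,4,"pics/s2.png")
print(green("top",t),green("scene",s))
E
```

```text
[0.4236 0.1098 0.2035]
turn [ 0.0003 -0.     -0.0003] deg 0.0 then shift [-0.0011 -0.0008  0.1195] len 0.119
[(np.int32(234), array([280.7, 211.7]), ((280.5294189453125, 212.1176300048828), (7.809497356414795, 32.539573669433594), 12.528807640075684)), (np.int32(280), array([109.4, 214.9]), ((109.73342895507812, 215.06491088867188), (9.040119171142578, 32.32368087768555), 3.012787342071533))] [(np.int32(171), array([262.7, 176.9]), ((263.0865173339844, 176.64157104492188), (7.537322998046875, 25.55105209350586), 58.570438385009766)), (np.int32(206), array([375.8, 262.9]), ((376.2137756347656, 262.69952392578125), (7.7979230880737305, 27.731361389160156), 43.02506637573242))]
```

View pics/t2.png

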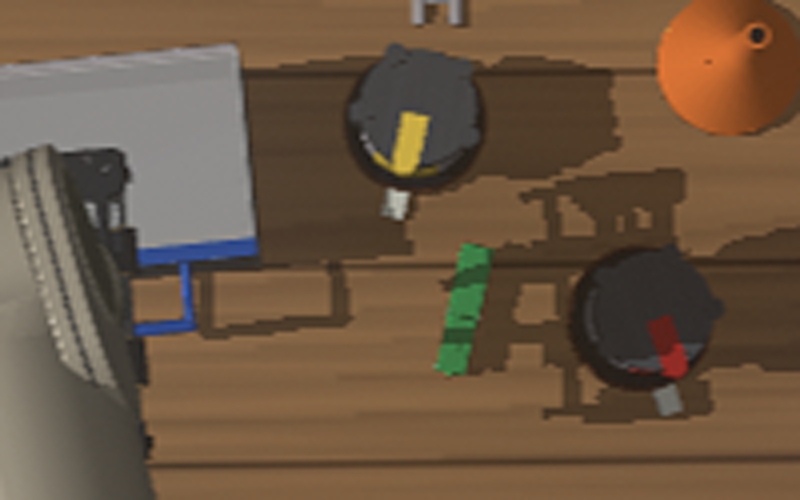

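View pics/s2.png

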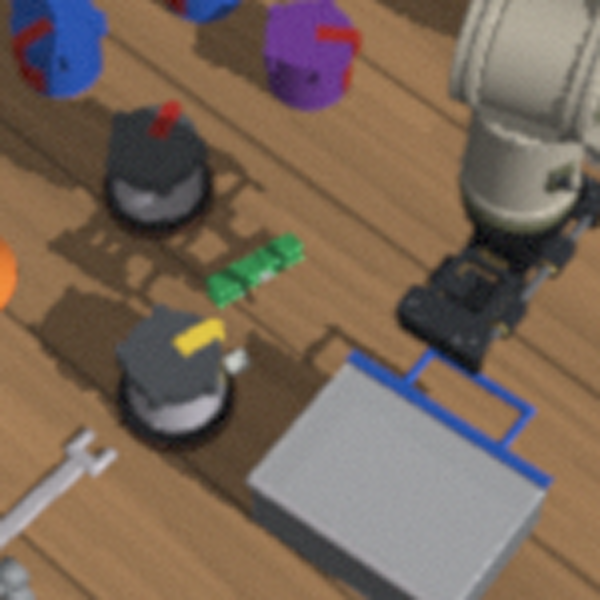

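Both labels now point at their tabs: top crop yellow (404,172)/tab (397,205), and red (676,374)/tab (668,401). I'll get the numbers for these, then open the lid.

```bash
python3 - <<'E'
from h import *
T=lambda x,y:(165+x/4,135+y/4); an=lambda v:np.degrees(np.arctan2(v[1],v[0])).round(1)
for n,i,p,t,c,c2 in(("A",(414,118),(404,173),(397,206),(.5818,-.1054),(.582,-.103)),("B",(660,320),(677,375),(668,402),(.4328,-.271),(.431,-.2727))):
    P=ray("top",T(*p),.087);I=ray("top",T(*i),.087);t_=ray("top",T(*t),.012)
    for q in(c,c2): print(n,"stripe",an(P-I),"tip",an(P[:2]-q),np.hypot(*(P[:2]-q)),"tab",an(t_[:2]-q),np.hypot(*(t_[:2]-q)))
# lid arc, radius .195, tool fixed orientation: displacements along tool x and z
th=np.arange(0,2.11,.1); x=.195*(1-np.cos(th)); z=.195*np.sin(th)
print(np.column_stack([th[1:],np.diff(x),-np.diff(z)]))
E
```

```text
A stripe 169.1 tip 167.4 0.05102493090610226 tab 166.7 0.066318148657406
A stripe 169.1 tip 170.1 0.05075169610027369 tab 168.7 0.06600280795891497
B stripe -164.3 tip -162.5 0.04936472104534876 tab -163.0 0.06798437701480409
B stripe -164.3 tip -163.8 0.047149087978886894 tab -164.0 0.0657759182899229
[[ 0.1     0.001  -0.0195]
 [ 0.2     0.0029 -0.0193]
 [ 0.3     0.0048 -0.0189]
 [ 0.4     0.0067 -0.0183]
 [ 0.5     0.0085 -0.0176]
 [ 0.6     0.0102 -0.0166]
 [ 0.7     0.0118 -0.0155]
 [ 0.8     0.0133 -0.0143]
 [ 0.9     0.0146 -0.0129]
 [ 1.      0.0159 -0.0113]
 [ 1.1     0.0169 -0.0097]
 [ 1.2     0.0178 -0.008 ]
 [ 1.3     0.0185 -0.0061]
 [ 1.4     0.019  -0.0043]
 [ 1.5     0.0193 -0.0023]
 [ 1.6     0.0195 -0.0004]
 [ 1.7     0.0194  0.0015]
 [ 1.8     0.0192  0.0035]
 [ 1.9     0.0187  0.0054]
 [ 2.      0.0181  0.0072]
 [ 2.1     0.0173  0.009 ]]
```

>>> {"name": "step_arm", "arguments": {"commands": [[-0.001,-0.001,0.02,0,0,0],[0,0,0.02,0,0,0],[0,0,0.02,0,0,0],[0,0,0.02,0,0,0],[0,0,0.02,0,0,0],[0,0,0.02,0,0,0],[0,0,0,0,0,0],[0,0,0,0,0,0]]}}

```text
time: 16.5
ee_pos: [0.4224, 0.1115, 0.0838]
eef_rot: [0.999, 0.043, -0.0, -0.0]
ft_force: [-0.4, -0.3, -0.1]
width: 0.0306
```

>>> {"name": "step_arm", "arguments": {"commands": [[0,0,0,0,0,0],[0,0,0,0,0,0],[0,0,0,0,0,0],[0,0,0,0,0,0],[0,0,0,0,0,0]], "gripper": 0.0, "grip_force": 15}}

```text
time: 17.0
ee_pos: [0.4216, 0.1114, 0.0834]
eef_rot: [0.999, 0.043, -0.001, 0.0]
ft_force: [-3.6, -0.7, -0.7]
width: 0.0096
```

>>> {"name": "step_arm", "arguments": {"commands": [[0.001,0,-0.0195,0,0,0],[0.0029,0,-0.0193,0,0,0],[0.0048,0,-0.0189,0,0,0],[0.0067,0,-0.0183,0,0,0],[0.0085,0,-0.0176,0,0,0],[0.0102,0,-0.0166,0,0,0],[0.0118,0,-0.0155,0,0,0],[0.0133,0,-0.0143,0,0,0],[0.0146,0,-0.0129,0,0,0],[0.0159,0,-0.0113,0,0,0],[0,0,0,0,0,0],[0,0,0,0,0,0]]}}

```text
time: 18.2
ee_pos: [0.5114, 0.1196, 0.2496]
eef_rot: [0.999, 0.043, -0.0, 0.0]
ft_force: [-12.3, -3.1, 18.5]
width: 0.0096
```

>>> {"name": "step_arm", "arguments": {"commands": [[-0.0016,0,-0.0025,0,0,0],[0,0,0,0,0,0],[0,0,0,0,0,0]]}}

```text
time: 18.5
ee_pos: [0.5103, 0.1193, 0.2498]
eef_rot: [0.999, 0.043, 0.0, -0.0]
ft_force: [4.4, 2.2, -7.7]
width: 0.0093
```

>>> {"name": "step_arm", "arguments": {"commands": [[0.0174,0,-0.009,0,0,0],[0.0178,0,-0.008,0,0,0],[0.0185,0,-0.0061,0,0,0],[0.019,0,-0.0043,0,0,0],[0.0193,0,-0.0023,0,0,0],[0.0195,0,-0.0004,0,0,0],[0,0,0,0,0,0],[0,0,0,0,0,0]]}}

```text
time: 19.3
ee_pos: [0.6215, 0.1285, 0.2806]
eef_rot: [0.999, 0.043, 0.0, 0.0]
ft_force: [0.6, -2.5, 1.7]
width: 0.0094
```

>>> {"name": "step_arm", "arguments": {"commands": [[0.0194,0,0.0015,0,0,0],[0.0192,0,0.0035,0,0,0],[0.0187,0,0.0054,0,0,0],[0.0181,0,0.0072,0,0,0],[0,0,0,0,0,0],[0,0,0,0,0,0]]}}

```text
time: 19.9
ee_pos: [0.6959, 0.1349, 0.2625]
eef_rot: [0.999, 0.043, -0.0, 0.0]
ft_force: [-0.3, -1.7, -1.3]
width: 0.0095
```

>>> {"name": "step_arm", "arguments": {"commands": [[0.0087,0,0.0043,0,0,0],[0.0087,0,0.0048,0,0,0],[0.003,0,0.0017,0,0,0],[0,0,0,0,0,0],[0,0,0,0,0,0]]}}

```text
time: 20.4
ee_pos: [0.7164, 0.1368, 0.2519]
eef_rot: [0.999, 0.043, -0.0, 0.0]
ft_force: [-0.7, -3.5, -0.5]
width: 0.0093
```

>>> {"name": "step_arm", "arguments": {"commands": [[0,0,0,0,0,0],[0,0,0,0,0,0],[0,0,0,0,0,0],[0,0,-0.01,0,0,0],[0,0,-0.02,0,0,0],[0,0,-0.03,0,0,0],[0,0,-0.03,0,0,0],[0,0,0,0,0,0]], "gripper": 0.35}}

```text
time: 21.2
ee_pos: [0.7171, 0.1383, 0.3478]
eef_rot: [0.999, 0.043, 0.003, -0.001]
ft_force: [-0.5, 0.5, -0.3]
width: 0.0305
```

```bash
python3 - <<'E'
from h import *
p,R=now(); print(p,read_state()["joint_positions"])
s=camera("scene"); t=camera("top"); print(green("top",t),green("scene",s))
crop(s,180,100,420,300,3,"pics/s3.png")
# clip 1 (right): centre ~(.441,-.1385), axis 166.6 ; jaw 76.6 ; tilt so -y side of body lifts
R1=down(76.6)
plan(p,R,[.44,-.0,.30],R1)
E
```

```text
[0.7171 0.1383 0.3478] [ 0.1515  0.6731 -0.8338  0.8878  0.4878  1.7329 -0.3839]
[(np.int32(270), array([124.6, 207.3]), ((124.5482177734375, 207.8248748779297), (8.905881881713867, 32.346160888671875), 4.085616588592529)), (np.int32(239), array([280.7, 211.8]), ((280.5294189453125, 212.1176300048828), (7.809497356414795, 32.539573669433594), 12.528807640075684))] [(np.int32(205), array([360.9, 259. ]), ((361.5000305175781, 259.0), (7.77817440032959, 27.577163696289062), 45.0))]
turn [ 0.0022 -0.0073 -1.2502] deg 71.6 then shift [-0.1987 -0.2375  0.0478] len 0.313
```

View pics/s3.png

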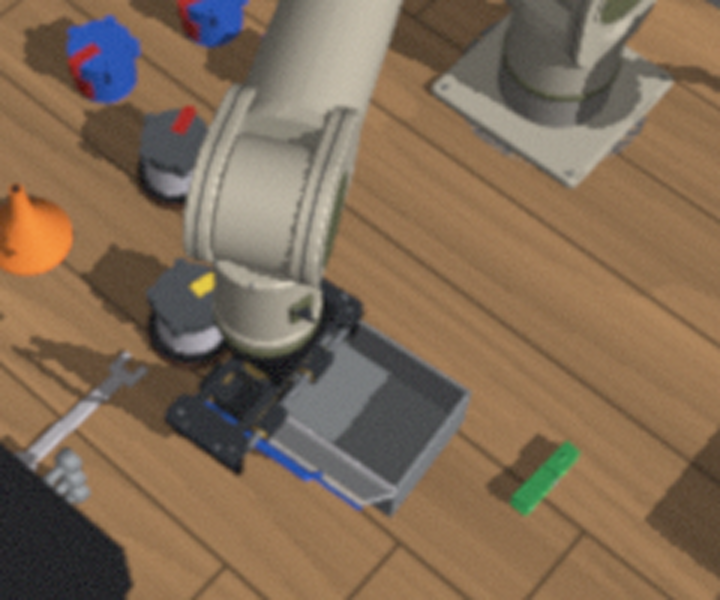

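The lid is laid back, with its blue edge at crop (290,460) behind the box. The left clip has been knocked to about crop (545,478). Only two clips exist in both views. I re-measure the left clip and take it first.

```bash
python3 - <<'E'
from h import *
c=np.array([124.6,207.3]); C=tri(c,(360.9,259.0)); print(C)
def dirn(c,a): 
    v=np.array([np.sin(np.radians(-a)),np.cos(np.radians(-a))]);p=ray("top",c+15*v,.028)-ray("top",c-15*v,.028);return np.degrees(np.arctan2(p[1],p[0]))
a=dirn(c,4.1); print(a, ray("top",c,.02))
p,R=now(); plan(p,R,[C[0],C[1],.20],down(a-90))
E
```

```text
[0.4592 0.328  0.0132]
177.20959820822642 [0.4581 0.3268 0.02  ]
turn [ 0.0008 -0.0021 -1.435 ] deg 82.2 then shift [ 0.1774 -0.2664  0.1433] len 0.351
```

>>> {"name": "step_arm", "arguments": {"commands": [[0,0,0,0,0,-0.1435],[0,0,0,0,0,-0.1435],[0,0,0,0,0,-0.1435],[0,0,0,0,0,-0.1435],[0,0,0,0,0,-0.1435],[0,0,0,0,0,-0.1435],[0,0,0,0,0,-0.1435],[0,0,0,0,0,-0.1435],[0,0,0,0,0,-0.1435],[0,0,0,0,0,-0.1435],[0,0,0,0,0,0]], "gripper": 0.7}}

```text
time: 22.4
ee_pos: [0.7164, 0.1371, 0.341]
eef_rot: [0.723, 0.691, -0.001, -0.0]
ft_force: [0.5, 0.1, 0.5]
width: 0.0606
```

>>> {"name": "step_arm", "arguments": {"commands": [[0.0177,-0.0266,0.0143,0,0,0],[0.0177,-0.0266,0.0143,0,0,0],[0.0177,-0.0266,0.0143,0,0,0],[0.0177,-0.0266,0.0143,0,0,0],[0.0177,-0.0266,0.0143,0,0,0],[0.0177,-0.0266,0.0143,0,0,0],[0.0177,-0.0266,0.0143,0,0,0],[0.0177,-0.0266,0.0143,0,0,0],[0.0177,-0.0266,0.0143,0,0,0],[0.0177,-0.0266,0.0143,0,0,0],[0,0,0,0,0,0],[0,0,0,0,0,0]]}}

```text
time: 23.6
ee_pos: [0.459, 0.327, 0.1986]
eef_rot: [0.725, 0.689, -0.0, 0.0]
ft_force: [0.3, -1.3, 0.9]
width: 0.0609
```

```bash
python3 - <<'E'
from h import *
p,R=now(); print(p,read_state()["joint_positions"])
t=camera("top");s=camera("scene");print(green("top",t),green("scene",s))
plan(p,R,[.4592,.328,.03],down(87.2))
E
```

```text
[0.459  0.327  0.1986] [ 0.2404  0.4933 -1.2102  1.6399  0.4726  1.3423  0.4778]
[(np.int32(237), array([280.7, 211.8]), ((280.4706115722656, 212.11769104003906), (7.761139392852783, 32.49977493286133), 14.03624439239502))] [(np.int32(169), array([263.2, 176.6]), ((263.1323547363281, 176.7205810546875), (7.545937538146973, 25.55328941345215), 59.036251068115234)), (np.int32(205), array([360.9, 259. ]), ((361.5000305175781, 259.0), (7.77817440032959, 27.577163696289062), 45.0))]
turn [-0.0003  0.001  -0.0025] deg 0.2 then shift [0.001  0.0001 0.1686] len 0.169
```

>>> {"name": "step_arm", "arguments": {"commands": [[0.001,0,0.028,0,0,0],[0,0,0.028,0,0,0],[0,0,0.028,0,0,0],[0,0,0.028,0,0,0],[0,0,0.028,0,0,0],[0,0,0.028,0,0,0],[0,0,0,0,0,0],[0,0,0,0,0,0]]}}

```text
time: 24.5
ee_pos: [0.4602, 0.3278, 0.0315]
eef_rot: [0.725, 0.689, -0.0, -0.0]
ft_force: [0.7, 0.4, 0.1]
width: 0.0609
```

>>> {"name": "step_arm", "arguments": {"commands": [[0,0,0,0,0,0],[0,0,0,0,0,0],[0,0,0,0,0,0],[0,0,0,0,0,0],[0,0,0,0,0,0],[0,0,0,0,0,0],[0,0,-0.02,0,0,0],[0,0,-0.04,0,0,0],[0,0,-0.04,0,0,0],[0,0,-0.04,0,0,0],[0,0,0,0,0,0]], "gripper": 0.0, "grip_force": 20}}

```text
time: 25.6
ee_pos: [0.4608, 0.3304, 0.1774]
eef_rot: [0.724, 0.69, 0.004, 0.001]
ft_force: [0.8, 0.3, 0.4]
width: 0.0234
```

```bash
python3 - <<'E'
from h import *
p,R=now(); print(p)
# refine box pose from the handle: hinge from measured arc
yaw=np.radians(5); X=np.array([np.cos(yaw),np.sin(yaw)]);Y=np.array([-X[1],X[0]])
b=np.array([.544,.119])
t=b+.045*Y; print(t); p,R=plan(p,R,[*t,.19],down(95)); plan(p,R,[*t,.055],down(95))
E
```

```text
[0.4608 0.3304 0.1774]
[0.5401 0.1638]
turn [ 0.0067 -0.0043 -0.1356] deg 7.8 then shift [-0.1729  0.0644 -0.0126] len 0.185
turn [0. 0. 0.] deg 0.0 then shift [0.    0.    0.135] len 0.135
```

>>> {"name": "step_arm", "arguments": {"commands": [[0,0,0,0,0,-0.136],[-0.0288,0.0107,-0.002,0,0,0],[-0.0288,0.0107,-0.002,0,0,0],[-0.0288,0.0107,-0.002,0,0,0],[-0.0288,0.0107,-0.002,0,0,0],[-0.0288,0.0107,-0.002,0,0,0],[-0.0288,0.0107,-0.002,0,0,0],[0,0,0,0,0,0],[0,0,0,0,0,0],[0,0,0,0,0,0]]}}

```text
time: 26.6
ee_pos: [0.5379, 0.1626, 0.1833]
eef_rot: [0.675, 0.738, 0.0, -0.0]
ft_force: [0.6, 0.8, -0.1]
width: 0.024
```

```bash
python3 - <<'E'
from h import *
p,R=now(); print(p,read_state()["width"])
plan(p,R,[.5401,.1638,.05],down(95))
t=camera("top");s=camera("scene");crop(s,240,130,380,280,4,"pics/s4.png"); print(green("top",t))
E
```

```text
[0.5379 0.1626 0.1833] 0.023978190662377875
turn [ 0.0002 -0.0003  0.0012] deg 0.1 then shift [0.001  0.0023 0.1333] len 0.133
[(np.int32(238), array([280.8, 211.6]), ((280.5294189453125, 212.1176300048828), (7.809497356414795, 32.539573669433594), 12.528807640075684))]
```

View pics/s4.png

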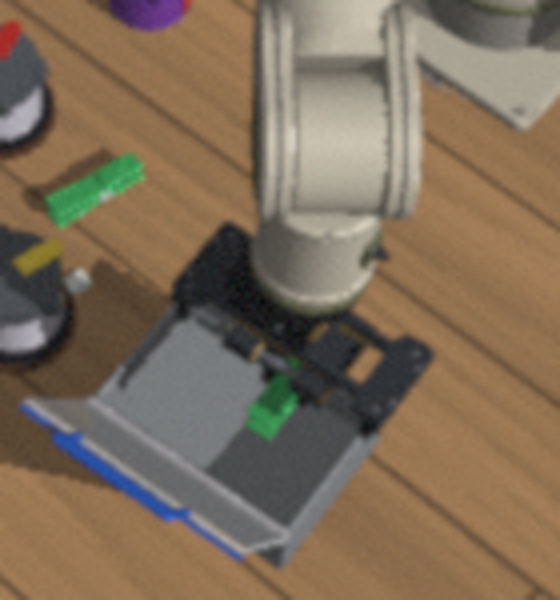

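The clip is held at crop (275,405), above the box interior, and the lid stays back.

>>> {"name": "step_arm", "arguments": {"commands": [[0.001,0.002,0.025,0,0,0],[0,0,0.025,0,0,0],[0,0,0.025,0,0,0],[0,0,0.025,0,0,0],[0,0,0.02,0,0,0],[0,0,0.013,0,0,0],[0,0,0,0,0,0],[0,0,0,0,0,0]]}}

```text
time: 27.5
ee_pos: [0.5406, 0.1633, 0.0507]
eef_rot: [0.675, 0.737, 0.0, 0.0]
ft_force: [0.3, -0.0, 0.2]
width: 0.0236
```

>>> {"name": "step_arm", "arguments": {"commands": [[0,0,0,0,0,0],[0,0,0,0,0,0],[0,0,0,0,0,0],[0,0,-0.02,0,0,0],[0,0,-0.03,0,0,0],[0,0,-0.04,0,0,0],[0,0,-0.04,0,0,0],[0,0,-0.02,0,0,0],[0,0,0,0,0,0],[0,0,0,0,0,0]], "gripper": 0.45}}

```text
time: 28.5
ee_pos: [0.5405, 0.1627, 0.2008]
eef_rot: [0.676, 0.737, 0.0, 0.001]
ft_force: [-0.7, -0.2, -0.0]
width: 0.0395
```

```bash
python3 - <<'E'
from h import *
p,R=now(); print(p,read_state()["width"])
t=camera("top");s=camera("scene");print(green("top",t),green("scene",s))
# clip 2: lift the -y side of body: tilt about clip axis
a=166.6
for tl in(11,-11):
    Rt=down(a-90,tl,(np.cos(np.radians(a)),np.sin(np.radians(a)),0)); print(tl,Rt.as_matrix()[:,0],Rt.as_matrix()[:,2])
    plan(p,R,[.4405,-.1385,.15],Rt)
E
```

```text
[0.5405 0.1627 0.2008] 0.039453082481289564
[(np.int32(238), array([280.8, 211.6]), ((280.5294189453125, 212.1176300048828), (7.809497356414795, 32.539573669433594), 12.528807640075684))] [(np.int32(180), array([262.7, 176.8]), ((263.1602478027344, 176.78488159179688), (8.062073707580566, 25.548057556152344), 60.64224624633789)), (np.int32(168), array([309. , 244.2]), ((309.36004638671875, 244.02001953125), (7.0, 25.200002670288086), 36.86989974975586))]
11 [ 0.2275  0.9549 -0.1908] [-0.0442 -0.1856 -0.9816]
turn [ 0.032  -0.1901  0.3197] deg 21.4 then shift [-0.3006 -0.0275  0.1102] len 0.321
-11 [0.2275 0.9549 0.1908] [ 0.0442  0.1856 -0.9816]
turn [-0.0296  0.1905  0.3199] deg 21.4 then shift [-0.32   -0.0275 -0.0105] len 0.321
```

```bash
python3 - <<'E'
from h import *
p,R=now(); a=166.6
Rt=down(a-90,8,(np.cos(np.radians(a)),np.sin(np.radians(a)),0))
p,R=plan(p,R,[.4405,-.1385,.15],Rt); plan(p,R,[.4405,-.1385,.031],Rt)
print(tri((280.8,211.6),(262.7,176.9)))
E
```

```text
turn [ 0.0215 -0.1377  0.3203] deg 20.0 then shift [-0.3057 -0.0271  0.0928] len 0.321
turn [0. 0. 0.] deg 0.0 then shift [ 0.0166 -0.      0.1178] len 0.119
[ 0.4412 -0.1393  0.011 ]
```

>>> {"name": "step_arm", "arguments": {"commands": [[0,0,0,0.0072,-0.0459,0.1068],[0,0,0,0.0072,-0.0459,0.1068],[0,0,0,0.0072,-0.0459,0.1068],[-0.0382,-0.0034,0.0116,0,0,0],[-0.0382,-0.0034,0.0116,0,0,0],[-0.0382,-0.0034,0.0116,0,0,0],[-0.0382,-0.0034,0.0116,0,0,0],[-0.0382,-0.0034,0.0116,0,0,0],[-0.0382,-0.0034,0.0116,0,0,0],[-0.0382,-0.0034,0.0116,0,0,0],[-0.0382,-0.0034,0.0116,0,0,0],[0,0,0,0,0,0]], "gripper": 0.55}}

```text
time: 29.8
ee_pos: [0.4378, -0.1432, 0.1487]
eef_rot: [0.785, 0.615, -0.056, 0.042]
ft_force: [-0.6, 0.3, 0.2]
width: 0.0481
```

>>> {"name": "step_arm", "arguments": {"commands": [[0,0,0,0,0,0],[0,0,0,0,0,0]]}}

```text
time: 30.0
ee_pos: [0.4411, -0.1368, 0.1502]
eef_rot: [0.782, 0.619, -0.054, 0.043]
ft_force: [0.6, 0.3, -0.2]
width: 0.0479
```

```bash
python3 - <<'E'
from h import *
p,R=now(); a=166.6; print(p)
Rt=down(a-90,8,(np.cos(np.radians(a)),np.sin(np.radians(a)),0))
plan(p,R,[.441,-.139,.031],Rt)
s=camera("scene");t=camera("top");print(green("top",t),green("scene",s))
E
```

```text
[ 0.4411 -0.1368  0.1502]
turn [ 0.0006 -0.0015  0.0013] deg 0.1 then shift [0.0144 0.0004 0.1183] len 0.119
[(np.int32(200), array([179.5, 179.4]), ((179.45864868164062, 179.5034637451172), (31.640329360961914, 7.14191198348999), 85.2363510131836))] [(np.int32(166), array([261.8, 177.4]), ((262.558837890625, 176.76467895507812), (8.060433387756348, 24.5242977142334), 59.036251068115234)), (np.int32(168), array([309. , 244.1]), ((309.20001220703125, 243.90000915527344), (7.0, 25.200002670288086), 36.86989974975586))]
```

>>> {"name": "step_arm", "arguments": {"commands": [[0.0024,0,0.0197,0,0,0],[0.0024,0,0.0197,0,0,0],[0.0024,0,0.0197,0,0,0],[0.0024,0,0.0197,0,0,0],[0.0024,0,0.0197,0,0,0],[0.0024,0,0.0197,0,0,0],[0,0,0,0,0,0],[0,0,0,0,0,0]]}}

```text
time: 30.9
ee_pos: [0.4409, -0.139, 0.0316]
eef_rot: [0.782, 0.619, -0.054, 0.043]
ft_force: [0.2, 0.6, 1.0]
width: 0.0478
```

>>> {"name": "step_arm", "arguments": {"commands": [[0,0,0,0,0,0],[0,0,0,0,0,0],[0,0,0,0,0,0],[0,0,0,0,0,0],[0,0,0,0,0,0],[0,0,0,0,0,0]], "gripper": 0.0, "grip_force": 20}}

```text
time: 31.5
ee_pos: [0.4408, -0.1401, 0.0317]
eef_rot: [0.783, 0.618, -0.054, 0.044]
ft_force: [-0.7, 0.5, 6.0]
width: 0.0247
```

>>> {"name": "step_arm", "arguments": {"commands": [[-0.0024,0,-0.02,0,0,0],[-0.0024,0,-0.02,0,0,0],[-0.0048,0,-0.04,0,0,0],[-0.0048,0,-0.04,0,0,0],[-0.0048,0,-0.04,0,0,0],[0,0,0,0,0,0],[0,0,0,0,0,0]]}}

```text
time: 32.2
ee_pos: [0.4411, -0.1375, 0.1927]
eef_rot: [0.783, 0.618, -0.054, 0.044]
ft_force: [-0.3, -0.3, -0.2]
width: 0.0248
```

```bash
python3 - <<'E'
from h import *
p,R=now(); print(p)
yaw=np.radians(5); X=np.array([np.cos(yaw),np.sin(yaw)]);Y=np.array([-X[1],X[0]])
t=np.array([.544,.119])-.04*Y; print(t); plan(p,R,[*t,.19],down(95))
s=camera("scene");crop(s,200,100,360,260,3.7,"pics/s5.png")
E
```

```text
[ 0.4411 -0.1375  0.1927]
[0.5475 0.0792]
turn [-0.0207  0.1394 -0.3217] deg 20.1 then shift [0.2065 0.1248 0.0027] len 0.241
```

View pics/s5.png

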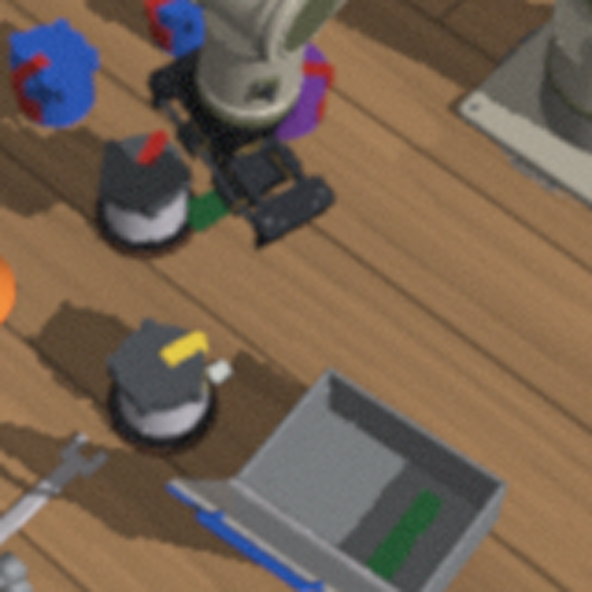

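Clip one lies in the box at crop (405,530). Clip two is held in the fingers at crop (210,210), and the lid is still back.

>>> {"name": "step_arm", "arguments": {"commands": [[0,0,0,-0.007,0.0465,-0.107],[0,0,0,-0.007,0.0465,-0.107],[0,0,0,-0.007,0.0465,-0.107],[0.0295,0.0178,0,0,0,0],[0.0295,0.0178,0,0,0,0],[0.0295,0.0178,0,0,0,0],[0.0295,0.0178,0,0,0,0],[0.0295,0.0178,0,0,0,0],[0.0295,0.0178,0,0,0,0],[0.0295,0.0178,0,0,0,0],[0,0,0,0,0,0],[0,0,0,0,0,0]]}}

```text
time: 33.45
ee_pos: [0.5463, 0.0808, 0.1909]
eef_rot: [0.674, 0.738, -0.0, -0.002]
ft_force: [-0.0, -0.1, -0.6]
width: 0.0248
```

```bash
python3 - <<'E'
from h import *
p,R=now(); print(p,read_state()["width"]); plan(p,R,[.5475,.0792,.052],down(95))
E
```

```text
[0.5463 0.0808 0.1909] 0.024806705239793385
turn [-0.0034 -0.0028  0.0031] deg 0.3 then shift [-0.0017  0.0011  0.1389] len 0.139
```

>>> {"name": "step_arm", "arguments": {"commands": [[-0.0017,0.001,0.025,0,0,0],[0,0,0.025,0,0,0],[0,0,0.025,0,0,0],[0,0,0.025,0,0,0],[0,0,0.023,0,0,0],[0,0,0.016,0,0,0],[0,0,0,0,0,0],[0,0,0,0,0,0]]}}

```text
time: 34.25
ee_pos: [0.5483, 0.0779, 0.054]
eef_rot: [0.676, 0.737, 0.0, -0.001]
ft_force: [-0.1, 0.6, 0.9]
width: 0.0248
```

>>> {"name": "step_arm", "arguments": {"commands": [[0,0,0,0,0,0],[0,0,0,0,0,0],[0,0,0,0,0,0],[0,0,-0.02,0,0,0],[0,0,-0.03,0,0,0],[0,0,-0.04,0,0,0],[0,0,-0.04,0,0,0],[0,0,-0.04,0,0,0],[0,0,-0.04,0,0,0],[0,0,0,0,0,0],[0,0,0,0,0,0]], "gripper": 0.45}}

```text
time: 35.35
ee_pos: [0.5487, 0.078, 0.2644]
eef_rot: [0.676, 0.737, 0.001, 0.0]
ft_force: [-0.4, 0.2, -0.5]
width: 0.0389
```

```bash
python3 - <<'E'
from h import *
p,R=now(); print(p,read_state()["width"])
p,R=plan(p,R,[.7165,.138,.345],down(5)); 
s=camera("scene");t=camera("top");print(green("top",t),green("scene",s)); crop(s,200,100,360,260,3.7,"pics/s6.png")
E
```

```text
[0.5487 0.078  0.2644] 0.03893874223526327
turn [ 0.0003 -0.0021  1.5709] deg 90.0 then shift [ 0.1724 -0.0451 -0.0806] len 0.196
[] [(np.int32(183), array([288.5, 230.5]), ((288.69512939453125, 230.25608825683594), (7.652514457702637, 25.14397621154785), 38.65980911254883)), (np.int32(167), array([309. , 244.1]), ((309.2200622558594, 244.04000854492188), (6.800000190734863, 25.400001525878906), 36.86989974975586))]
```

View pics/s6.png

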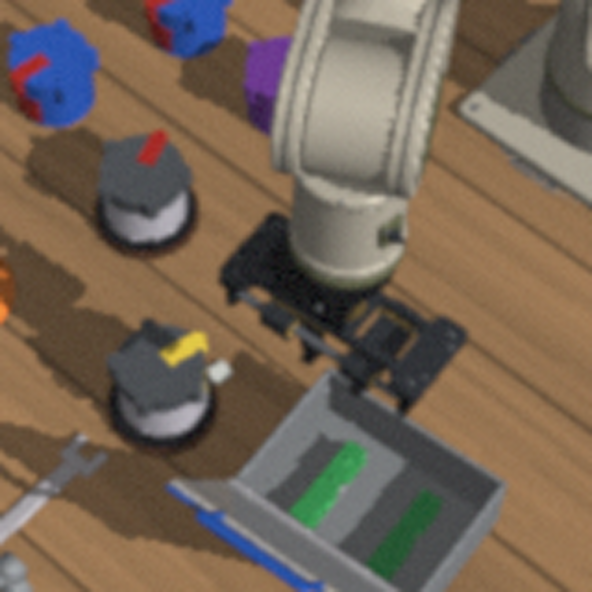

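Both clips lie flat on the box floor at crop (330,485) and (405,530). Next, back to the handle from above.

>>> {"name": "step_arm", "arguments": {"commands": [[0,0,-0.04,0,0,0],[0,0,-0.04,0,0,0],[0,0,-0.002,0,0,0.1],[0,0,0,0,0,0.145],[0,0,0,0,0,0.145],[0,0,0,0,0,0.145],[0,0,0,0,0,0.145],[0,0,0,0,0,0.145],[0,0,0,0,0,0.145],[0,0,0,0,0,0.145],[0,0,0,0,0,0.145],[0,0,0,0,0,0.145]], "gripper": 0.4}}

```text
time: 36.65
ee_pos: [0.548, 0.0775, 0.3442]
eef_rot: [0.992, 0.123, -0.001, -0.001]
ft_force: [-0.7, 0.1, 0.0]
width: 0.035
```

>>> {"name": "step_arm", "arguments": {"commands": [[0,0,0,0,0,0.145],[0.0287,-0.0075,0,0,0,0],[0.0287,-0.0075,0,0,0,0],[0.0287,-0.0075,0,0,0,0],[0.0287,-0.0075,0,0,0,0],[0.0287,-0.0075,0,0,0,0],[0.0287,-0.0075,0,0,0,0],[0,0,0,0,0,0],[0,0,0,0,0,0]]}}

```text
time: 37.55
ee_pos: [0.7145, 0.1419, 0.3435]
eef_rot: [0.998, 0.055, -0.002, -0.001]
ft_force: [-0.7, 0.2, 1.0]
width: 0.035
```

```bash
python3 - <<'E'
from h import *
p,R=now(); print(p,read_state()["width"])
plan(p,R,[.717,.137,.252],down(5)); 
E
```

```text
[0.7145 0.1419 0.3435] 0.03502521244492673
turn [-0.002   0.0033  0.0223] deg 1.3 then shift [0.002  0.0051 0.0915] len 0.092
```

>>> {"name": "step_arm", "arguments": {"commands": [[0.002,0.005,0.0115,-0.002,0.003,0.022],[0,0,0.02,0,0,0],[0,0,0.02,0,0,0],[0,0,0.02,0,0,0],[0,0,0.02,0,0,0],[0,0,0,0,0,0],[0,0,0,0,0,0],[0,0,0,0,0,0]]}}

```text
time: 38.35
ee_pos: [0.7177, 0.1361, 0.2558]
eef_rot: [0.999, 0.043, 0.002, -0.0]
ft_force: [-0.2, 0.9, 0.6]
width: 0.0352
```

>>> {"name": "step_arm", "arguments": {"commands": [[0,0,0,0,0,0],[0,0,0,0,0,0],[0,0,0,0,0,0],[0,0,0,0,0,0],[0,0,0,0,0,0],[0,0,0,0,0,0]], "gripper": 0.0, "grip_force": 15}}

```text
time: 38.95
ee_pos: [0.7175, 0.1365, 0.2543]
eef_rot: [0.999, 0.043, 0.001, -0.0]
ft_force: [0.3, 0.4, 0.8]
width: 0.0093
```

>>> {"name": "step_arm", "arguments": {"commands": [[-0.0087,0,-0.0043,0,0,0],[-0.0087,0,-0.0041,0,0,0],[-0.0181,0,-0.0072,0,0,0],[-0.0187,0,-0.0054,0,0,0],[-0.0192,0,-0.0035,0,0,0],[-0.0194,0,-0.0015,0,0,0],[0,0,0,0,0,0]], "grip_force": 25}}

```text
time: 39.65
ee_pos: [0.6229, 0.1282, 0.2808]
eef_rot: [0.999, 0.043, 0.001, 0.001]
ft_force: [0.6, 0.8, 1.9]
width: 0.0091
```

```bash
python3 - <<'E'
from h import *
s=read_state();p=s["ee_pos"];print(p,s["ft_force"],s["width"]); d=np.cos(np.radians(5))*(p[0]-.6165)+np.sin(np.radians(5))*(p[1]-.128); print(d,p[2]-.084,np.hypot(d,p[2]-.084),np.arctan2(p[2]-.084,-d))
E
```

```text
[0.6229 0.1282 0.2808] [0.6263 0.8455 1.8839] 0.009059893033912279
0.0063639110175229795 0.1967757710753491 0.19687865157435722 1.603125986219207
```

Tracks well (θ≈1.6). On to 1.0.

>>> {"name": "step_arm", "arguments": {"commands": [[-0.0195,0,0.0004,0,0,0],[-0.0193,0,0.0023,0,0,0],[-0.019,0,0.0043,0,0,0],[-0.0185,0,0.0061,0,0,0],[-0.0178,0,0.008,0,0,0],[-0.0169,0,0.0097,0,0,0],[0,0,0,0,0,0]]}}

```text
time: 40.35
ee_pos: [0.5122, 0.1185, 0.248]
eef_rot: [0.999, 0.043, 0.0, 0.001]
ft_force: [-2.7, 0.0, 3.0]
width: 0.0091
```

>>> {"name": "step_arm", "arguments": {"commands": [[-0.0159,0,0.0113,0,0,0],[-0.0146,0,0.0129,0,0,0],[-0.0133,0,0.0143,0,0,0],[-0.0118,0,0.0155,0,0,0],[-0.0102,0,0.0166,0,0,0],[0,0,0,0,0,0]]}}

```text
time: 40.95
ee_pos: [0.4465, 0.1127, 0.1762]
eef_rot: [0.999, 0.043, -0.001, 0.001]
ft_force: [-9.1, -1.6, 5.3]
width: 0.0093
```

>>> {"name": "step_arm", "arguments": {"commands": [[-0.0095,0,0.0172,0,0,0],[-0.0067,0,0.0183,0,0,0],[-0.0048,0,0.0189,0,0,0],[-0.0029,0,0.0193,0,0,0],[0,0,0,0,0,0]]}}

```text
time: 41.45
ee_pos: [0.4231, 0.1107, 0.1023]
eef_rot: [0.999, 0.043, -0.002, 0.0]
ft_force: [-9.8, -2.8, 1.0]
width: 0.009
```

>>> {"name": "step_arm", "arguments": {"commands": [[-0.001,0,0.005,0,0,0],[-0.0005,0,0.005,0,0,0],[-0.0005,0,0.005,0,0,0],[0,0,0.0035,0,0,0],[0,0,0,0,0,0],[0,0,0,0,0,0]]}}

```text
time: 42.05
ee_pos: [0.4219, 0.1106, 0.0856]
eef_rot: [0.999, 0.043, -0.001, 0.0]
ft_force: [-9.3, -0.6, -1.8]
width: 0.0088
```

>>> {"name": "step_arm", "arguments": {"commands": [[-0.0005,0,0.0015,0,0,0],[0,0,0.0015,0,0,0],[0,0,0,0,0,0],[0,0,0,0,0,0]]}}

```text
time: 42.45
ee_pos: [0.4218, 0.1106, 0.0828]
eef_rot: [0.999, 0.043, -0.001, 0.0]
ft_force: [-9.1, -0.7, -0.2]
width: 0.0087
```

>>> {"name": "step_arm", "arguments": {"commands": [[0,0,0.0015,0,0,0],[0,0,0.0015,0,0,0],[0,0,0,0,0,0],[0,0,0,0,0,0]]}}

```text
time: 42.85
ee_pos: [0.4218, 0.1106, 0.0798]
eef_rot: [0.999, 0.043, -0.001, 0.0]
ft_force: [-9.2, -1.4, -1.2]
width: 0.0086
```

>>> {"name": "step_arm", "arguments": {"commands": [[0,0,0.001,0,0,0],[0,0,0.001,0,0,0],[0,0,0,0,0,0],[0,0,0,0,0,0]]}}

```text
time: 43.25
ee_pos: [0.4218, 0.1106, 0.0778]
eef_rot: [0.999, 0.043, -0.001, 0.0]
ft_force: [-10.6, -0.3, 0.5]
width: 0.0089
```

```bash
python3 - <<'E'
from h import *
s=camera("scene"); t=camera("top")
a=cv2.resize(s[180:275,240:350,::-1],None,fx=4,fy=4,interpolation=2); cv2.imwrite("pics/s7.png",a)
print(read_state()["ft_force"])
E
```

```text
[-10.8295  -1.0313  -0.3117]
```

View pics/s7.png

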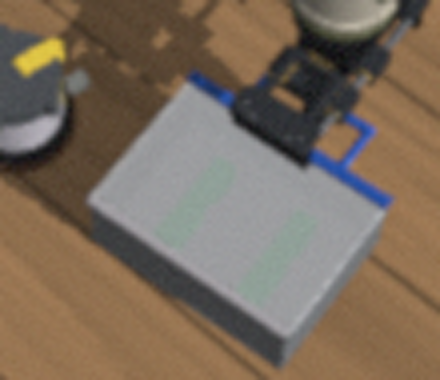

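Two clips are visible through the clear lid, which looks shut. I'll check the blue edge precisely against the start picture before releasing.

```bash
python3 - <<'E'
from h import *
s0=cv2.imread("pics/scene0.png"); t0=cv2.imread("pics/top0.png")
s1=camera("scene")[:,:,::-1]; t1=camera("top")[:,:,::-1]
for n,a,b,rs in(("scene",s0,s1,[(285,195,296,206),(328,222,342,236),(325,208,336,222)]),("top",t0,t1,[(214,190,232,204),(205,196,216,222)])):
  for x0,y0,x1,y1 in rs:
    f=lambda im:(im[y0:y1,x0:x1].astype(np.float32)@np.array([1,-.5,-.5],np.float32)).clip(0)
    A,B=f(a),f(b); yy,xx=np.mgrid[y0:y1,x0:x1]
    print(n,(x0,y0),[(round(float((m*xx).sum()/m.sum()),2),round(float((m*yy).sum()/m.sum()),2),round(float(m.sum()))) for m in(A,B)])
def bar(th): 
    h=np.array([.6165,.128,.084]);X=np.array([np.cos(np.radians(5)),np.sin(np.radians(5)),0]); return h-.195*np.cos(th)*X+np.array([0,0,.195*np.sin(th)])
for th in(0,.04): print(th,proj("scene",bar(th)),proj("top",bar(th)))
E
```

```text
scene (285, 195) [(291.33, 201.19, 3054), (291.38, 201.47, 1898)]
scene (328, 222) [(332.06, 227.81, 3208), (332.07, 227.83, 3269)]
scene (325, 208) [(328.6, 213.94, 3686), (328.87, 214.34, 3490)]
top (214, 190) [(221.14, 196.76, 4926), (220.21, 196.81, 3296)]
top (205, 196) [(210.04, 205.0, 7673), (210.14, 204.34, 5342)]
0 [320.0649 203.915 ] [194.1721 217.4081]
0.04 [320.2509 202.8576] [193.795  217.2047]
```

The unshaded part of the edge (scene 332,227) is within 0.02 px of the closed picture, and 0.04 rad would give about 0.8 px. The lid is shut, so I release.

>>> {"name": "step_arm", "arguments": {"commands": [[0,0,0,0,0,0],[0,0,0,0,0,0],[0,0,0,0,0,0],[0,0,0,0,0,0]], "gripper": 0.4}}

```text
time: 43.85
ee_pos: [0.4239, 0.1111, 0.0784]
eef_rot: [0.999, 0.043, 0.002, -0.0]
ft_force: [-0.7, -0.6, 0.3]
width: 0.0311
```

>>> {"name": "step_arm", "arguments": {"commands": [[0,0,-0.01,0,0,0],[0,0,-0.02,0,0,0],[0,0,-0.03,0,0,0],[0,0,-0.03,0,0,0],[0,0,-0.03,0,0,0],[-0.02,0,-0.03,0,0,0],[-0.02,0,-0.03,0,0,0],[-0.02,0,0,0,0,0],[0,0,0,0,0,0],[0,0,0,0,0,0],[0,0,0,0,0,0]]}}

```text
time: 44.95
ee_pos: [0.3631, 0.1059, 0.2576]
eef_rot: [0.999, 0.043, 0.001, -0.0]
ft_force: [0.1, -0.1, 0.1]
width: 0.0346
```

```bash
python3 - <<'E'
from h import *
s=camera("scene"); t=camera("top"); p,R=now(); print(p,read_state()["ft_force"])
a=cv2.resize(t[135:255,160:360,::-1],None,fx=3,fy=3,interpolation=2); b=cv2.resize(s[130:275,200:350,::-1],None,fx=4/3*360/193.33/1.24,fy=4/3*360/193.33/1.24,interpolation=2)
h=max(a.shape[0],b.shape[0]); im=np.zeros((600,800,3),np.uint8); 
a=cv2.resize(a,(496,298)); b=cv2.resize(s[130:275,200:350,::-1],(304,294)); im[:298,:496]=a; im[300:594,:304]=b
im[300:594,310:796]=cv2.resize(s[180:275,200:357,::-1],(486,294),interpolation=2)
cv2.imwrite("pics/f.png",im)
E
```

```text
[0.363  0.1058 0.2574] [-0.5624  0.5207  0.0418]
```

View pics/f.png

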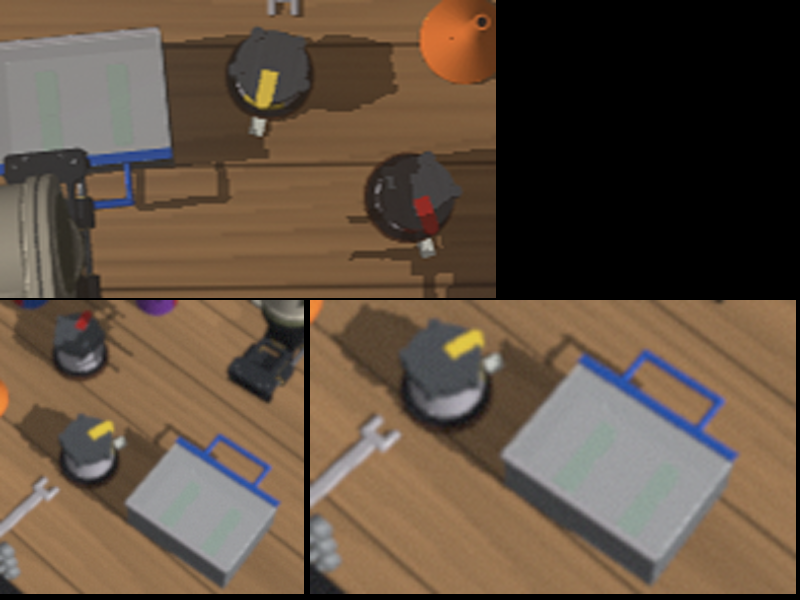

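The final picture shows the lid shut with both clips under it, at (585,455) and (650,497). The labels point at the tabs: yellow (265,95)/tab (258,127), red (428,215)/tab (427,247). The arm is clear of everything.

```bash
python3 -c "
from bench import *
print(close_job())"
```

```text
the job is handed in; nothing more can be done
None
```

The shelf is tidied and the job is handed in at about 45 s; `close_job()` gave no verdict.

- **Canisters:** I turned each one on its stand by gripping its label lobe, can b by about 29° clockwise and can a by about 112° anticlockwise. Measured afterwards in the top picture, each label was within about 2.5° of its tab. The last picture still showed both upright and aligned.
- **Clips:** Only two were present. One was knocked aside during the run, so I measured it again. Both went into the box while the lid stood open, and both show through the closed lid.
- **Lid:** I laid it back to its stop at about 2.1 rad, where it stayed. I then brought it down by the handle at no more than about 1 rad/s. In the scene picture its front edge matches the starting closed position to about 0.02 pixel at one clear spot; being 0.04 rad open would show as about 0.8 pixel. The spots near the gripper were shaded or partly hidden and differed by up to about 1 pixel.
- **A check that disagreed:** At the very end of closing, the fingers slid a few millimetres further down with no rise in force. So it was the pictures, not the force reading, that showed the lid was shut.
- **Spanner and funnel:** The arm did not touch either one, and neither looked moved in the pictures.

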